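# Finish the slide-case layer, then hold the sprung hatch

### The arm

A 7-joint arm with a two-finger parallel gripper is mounted at the origin on the work surface. World frame = base frame: x ahead of the robot, y to its left, z up, the work surface at z = 0. Lengths are in mm, angles in rad, forces in N, time in s.
With the tool pointing down it reaches from about 400 to 875 mm from the base axis. Payload 4.4 kg.
Tool frame: the origin (TCP) lies midway between the tips of the shut fingers; the grasp point (between the pads) lies 19 mm behind it; z points along the fingers, y is the line along which they close (so a half turn about z gives the same grasp; the last joint's range is limited). The gripper opens to 85 mm and grips with 20 to 120 N. Pads are 22 mm wide; open, the fingers measure 114 mm over their backs; the gripper's body (76 mm by 85 mm) begins 54 mm behind the grasp point. The pads swing forward as they close: fully open they stand 13 mm farther back than shut.
Start: joints at [1.225, 0.628, 0.038, 1.517, -0.027, 0.996, -0.02], TCP at [179.534, -624.728, 231.313] pointing down, gripper open.
Joint ranges: [-3.06, 3.06], [-0.37, 2.12], [-1.25, 1.32], [0.18, 2.47], [-1.1, 4.24], [0.23, 1.98], [-2.94, 2.94]. Speed limits (rad/s): [2.57, 2.57, 3.14, 3.14, 3.14, 3.14, 3.14].

### API

Orientations are given as [roll, pitch, yaw] about the fixed x, y, z axes, in that order (R = Rz(yaw) Ry(pitch) Rx(roll)).
In Python, from cell import read_state, get_image, finish_job gives the robot as it stands.
- The arm moves only by the tool send_rows, never from a script. Its argument "series" is a list of rows, each an object of numbers: "ax", "ay", "az": the turn, a rotation vector about the tool's x, y, z in rad; "dx", "dy", "dz": the shift along the tool's x, y, z in cm; "hand": the closure, from 0 (fully open) to 1 (shut). In form: [{"ax": .., "ay": .., "az": .., "dx": .., "dy": .., "dz": .., "hand": ..}, ...]. A call has 1 to 10 rows; each row is the pose to reach, as a shift and turn from the pose commanded when the call began, along the tool's axes at that moment; what a row does not reach only later rows make up. A row lasts 1/10 s, in which the tool goes at most 50 mm and 8.59 degrees, less where a joint would pass 70% of its speed; a pose out of reach is approached as far as the arm can. A call with a gripper value outside its range is refused whole. The fingers move at their own pace and stop on an object; the grip force is fixed at half the most. Time passes only in rows, so rows that repeat a pose let the fingers close. It gives the time, the measured TCP pose, the force, the opening and the grip force at its end, in the units of the state.
- read_state(): the state, without advancing time (a new reading comes with each control period).
- get_image(name): name is "scene" or "top" or "wrist"; returns a dict with "pixels" (480x640x3 uint8, red, green, blue), "mtx" (3x3 intrinsics, pixels), "k1" (the pictures are not rectified: a ray, as slopes to the right and down, at radius r is drawn at 1 + k1 r^2 times it, then the intrinsics apply), "R" (3x3) and "t" (3): a world point X has camera coordinates R X + t. Camera axes: x right, y down, z forward; pixel columns grow to the right and rows downward; lengths in mm; the calibration is good to about 2 mm. A picture is of the moment at which its call begins. There is no depth.
- finish_job(): hands the job in; it is judged then, once.
The state is a dict: "clock": time; "qpos": joint angles; "qd": joint speeds; "tau": joint torques, N m; "eef_pos": TCP position; "tool_rot": TCP orientation; "force": force on the tool from outside, world axes, zero at the start; "torque": the same for the moment, N m; "width": finger opening in mm; "gripper_force": force on a finger pad.
Only numpy, scipy, OpenCV 4.12 (cv2) and the standard library are available. Lean on these libraries where they do the work, as an engineer would, in place of code of your own. Each camera call takes 0.05 s, during which the arm holds its last target. There are 200 camera calls.

### The job

Finish the layer of slide cases on the plywood board: set the two loose cases flat into its two empty places so that the four form a pinwheel, each at right angles to its neighbours, and leave the two that are there in place. Then take the handle of the chest's sprung hatch, raise the hatch clearly past its balance point (about 5 degrees beyond) without letting it spring fully open, ease it back to about 8 degrees below the balance point, and finish holding it there in the gripper so that the layer can be put in. Leave the other things on the desk alone.

Things in the scene. Friction and masses are not known exactly. Their poses are not given: they have to be found in the camera images.
- case_c_center (a point): Slide case, 0.14 to 0.28 kg: body 90 (own x) x 60 (y) x 30 mm tall; on its middle an upright grip rib, 44 (x) x 16 (y) x 30 mm tall. This point is its centre, 30 mm above its underside, at the foot of the rib; z up. One of the two loose cases, on the desk to the robot's left, in a row with the plain carton, in any order. Either may go to either place.
- case_d_center (a point): Slide case, 0.14 to 0.28 kg: body 90 (own x) x 60 (y) x 30 mm tall; on its middle an upright grip rib, 44 (x) x 16 (y) x 30 mm tall. This point is its centre, 30 mm above its underside, at the foot of the rib; z up. The other loose case.
- case_a_center (a point): Slide case, 0.14 to 0.28 kg: body 90 (own x) x 60 (y) x 30 mm tall; on its middle an upright grip rib, 44 (x) x 16 (y) x 30 mm tall. This point is its centre, 30 mm above its underside, at the foot of the rib; z up. Already on the board, long side along the board's x.
- case_b_center (a point): Slide case, 0.14 to 0.28 kg: body 90 (own x) x 60 (y) x 30 mm tall; on its middle an upright grip rib, 44 (x) x 16 (y) x 30 mm tall. This point is its centre, 30 mm above its underside, at the foot of the rib; z up. Already on the board, long side along the board's x, at the diagonally opposite corner.
- board: Fixed plywood board, 176 x 176 x 12 mm. Origin: centre of its underside, on the desk; axes along its sides, z up. The full layer is a pinwheel 158 mm square, 8 mm gaps, open middle: case centres at board (x, y) = (-34, -49) and (34, 49) mm, long along x, already there; (49, -34) and (-49, 34) mm, long along y, empty at the start.
- place_1 (a point): Centre of one empty place, on the board's top face, 12 mm above the desk; axes of the board. A case goes here with its long side along y.
- place_2 (a point): Centre of the other empty place, on the board's top face; axes of the board. A case goes here with its long side along y.
- hatch_hinge (a point): Middle of the hatch's hinge line, on the far top edge of the fixed grey chest (200 deep, 250 wide, 100 mm tall, to the robot's right); 106 mm above the desk. Axes of the chest: y along the hinge, x to the rear (away from the robot), z up. The hatch plate reaches 200 mm towards -x of it.
- hatch_handle (a point): Middle of the handle's grip bar: round steel, 14 mm thick, 120 mm long, parallel to the hinge, 260 mm from the hinge line and level with it when shut. It sticks out 60 mm from the front edge of the 8 mm plate, on two arms, with an open gap behind it, so it can be pinched from above; it can turn between the fingers. Axes turn with the hatch: y along the bar.
- hatch (a joint): Opening angle of the hatch, rad: 0 shut (level), growing as the handle rises and swings back towards the hinge; stop at 1.45. The hatch weighs 0.9 kg and is sprung: below its balance point at 0.85 it falls shut when let go, above it springs up to the stop by itself. Lifting it at the handle takes about 1 N from shut, ever less towards the balance point.
- carton: Plain brown carton, 55 x 85 x 42 mm, no rib; it stands in the row with the two loose cases. Bystander: leave it alone. Origin: centre of its underside.
- mouse: Black computer mouse, 100 x 58 x 32 mm. Bystander. Origin: centre of its underside.
- mug: White mug, 76 mm wide, 90 mm tall. Bystander. Origin: centre of its underside.
- stapler: Black stapler, 130 x 34 x 50 mm. Bystander. Origin: centre of its underside.
- tape: Roll of clear tape lying flat, 90 mm wide, 22 mm tall. Bystander. Origin: centre of its underside.
- pen_pot: Black empty pen pot, 76 mm wide, 90 mm tall. Bystander. Origin: centre of its underside.

How it is judged:
By the outcome, as a careful person would: the job done as asked, in the order asked, and still so for the second after the job is handed in, while the arm keeps its last pose, push and grip.
It also fails if it takes over 59 s, if anything falls off the work surface, if the arm or the gripper's body presses on something with over 40 N, if the wrist force passes 120 N, or if a joint passes its speed limit or range.

## Working session

There is one attempt and no reset: what is moved stays moved. The work goes in short steps, Python scripts to look and compute and a tool call to move; the robot and the scene stay as the last step left them, time stands still between calls to the robot, and variables do not carry over. Pictures are saved under pics/ and viewed, at most 10 in all, crops included, and the job is handed in when it is done.

Besides the shell and the picture viewer there is one more tool, called after "Call:" as name(argument=value, ...) on one line, values as JSON. send_rows: Moves the arm, as the interface text tells. Its arguments: {"type":"object","properties":{"series":{"type":"array","items":{"type":"object","properties":{"ax":{"type":"number"},"ay":{"type":"number"},"az":{"type":"number"},"dx":{"type":"number"},"dy":{"type":"number"},"dz":{"type":"number"},"hand":{"type":"number"}}}}},"required":["series"]}

```bash
mkdir -p pics
python3 - <<'E'
from cell import *
import cv2,pickle
s=read_state();print(s)
d={}
for n in ("scene","top"):
    im=get_image(n);d[n]=im;cv2.imwrite(f"pics/{n}0.png",im["pixels"][:,:,::-1]);print(n,im["mtx"],im["k1"],im["R"],im["t"])
pickle.dump(d,open("d0.pkl","wb"))
E
```

```text
{'clock': 0.0, 'qpos': array([ 1.22519602,  0.62933844,  0.03844553,  1.51838747, -0.02696206,
        0.99630426, -0.02003361]), 'qd': array([-0.00069765, -0.00119389,  0.0012641 , -0.00017395, -0.00030588,
        0.00022976, -0.00189206]), 'tau': array([ 8.19402194e-04, -5.63412631e+01,  1.22652624e+00, -1.93446243e+01,
        1.09663967e-02,  1.05085579e-02,  1.92891143e-06]), 'eef_pos': array([ 179.34502727, -624.10526676,  230.3879299 ]), 'tool_rot': array([-3.13967408e+00,  5.94093407e-05,  2.79784074e-01]), 'force': array([-0.41798076, -1.02837691, -0.37903498]), 'torque': array([-0.01935816,  0.04764604, -0.00272355]), 'gripper_force': 0.0, 'width': 85.37922566368334}
scene [[434.10033693   0.         319.72429284]
 [  0.         434.10033693 241.62894002]
 [  0.           0.           1.        ]] -0.01256500086967442 [[ 8.02900832e-01  5.96112616e-01 -5.96058183e-05]
 [ 5.06503192e-01 -6.82259107e-01 -5.27235267e-01]
 [-3.14332261e-01  4.23287444e-01 -8.49719347e-01]] [-422.53622022 -193.52254025 1083.61959765]
top [[595.27675371   0.         311.98915196]
 [  0.         595.27675371 242.30258294]
 [  0.           0.           1.        ]] -0.14723375124150997 [[-0.01786179 -0.99983576  0.00306631]
 [-0.99146187  0.01731583 -0.12924211]
 [ 0.12916779 -0.00534863 -0.99160833]] [  16.43260221  527.48596109 1288.5537752 ]
```

View pics/top0.png

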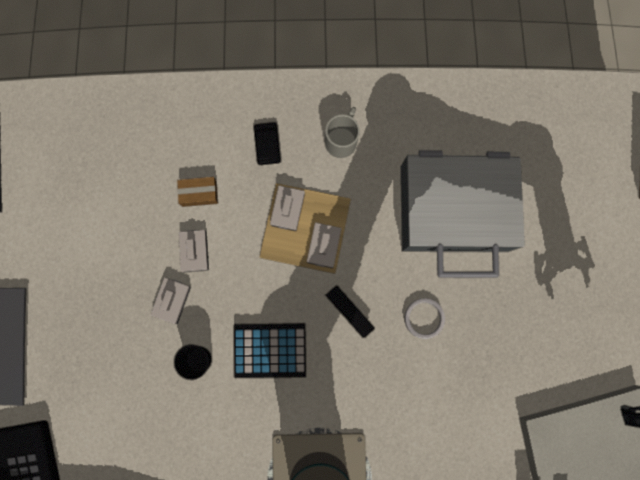

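View pics/scene0.png

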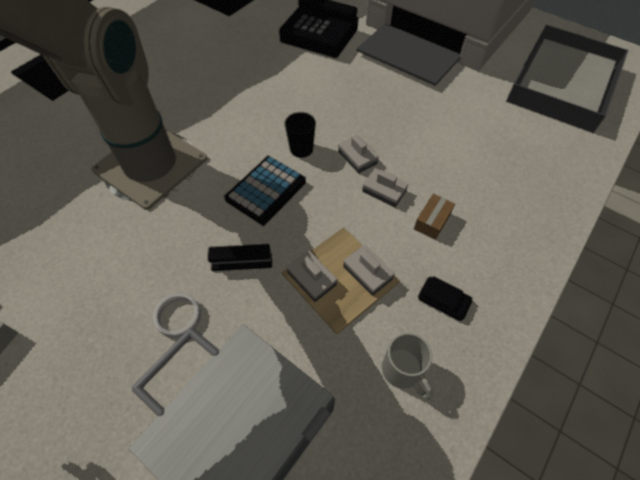

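The top view shows the loose cases at about (193,246) and (171,299), the carton at (197,191), the board at (305,229), the hatch plate at (463,203) and the grip bar at (468,273). I'll enlarge those regions.

```bash
cat > h.py <<'E'
import numpy as np,cv2,pickle
def ray(im,uv):
    K=im["mtx"];p=cv2.undistortPoints(np.array(uv,float).reshape(-1,1,2),K,np.array([im["k1"],0,0,0,0.])).reshape(-1,2)
    d=np.c_[p,np.ones(len(p))]@im["R"]; return -im["R"].T@im["t"],d
def onz(im,uv,z):
    c,d=ray(im,uv); return c+d*((z-c[2])/d[:,2])[:,None]
def proj(im,X):
    X=np.atleast_2d(X).astype(float);return cv2.projectPoints(X,cv2.Rodrigues(im["R"])[0],np.array(im["t"],float),im["mtx"],np.array([im["k1"],0,0,0,0.]))[0].reshape(-1,2)
def crop(im,x,y,w,h,s,f):
    c=cv2.resize(im["pixels"][y:y+h,x:x+w,::-1],None,fx=s,fy=s,interpolation=cv2.INTER_CUBIC)
    for i in range(0,w,10):cv2.line(c,(i*s,0),(i*s,12 if (x+i)%50 else 25),(0,0,255),1)
    for i in range(0,h,10):cv2.line(c,(0,i*s),(12 if (y+i)%50 else 25,i*s),(0,0,255),1)
    cv2.imwrite(f,c)
E
python3 - <<'E'
from h import *
d=pickle.load(open("d0.pkl","rb"))
crop(d["top"],150,170,210,160,3,"/tmp/x.png")
a=d["top"];crop(a,150,180,100,150,4,"pics/c1.png")
crop(a,150,180,200,150,4,"pics/c1.png")
crop(a,395,145,135,140,4,"pics/c2.png")
E
```

```text
(no output)
```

View pics/c1.png

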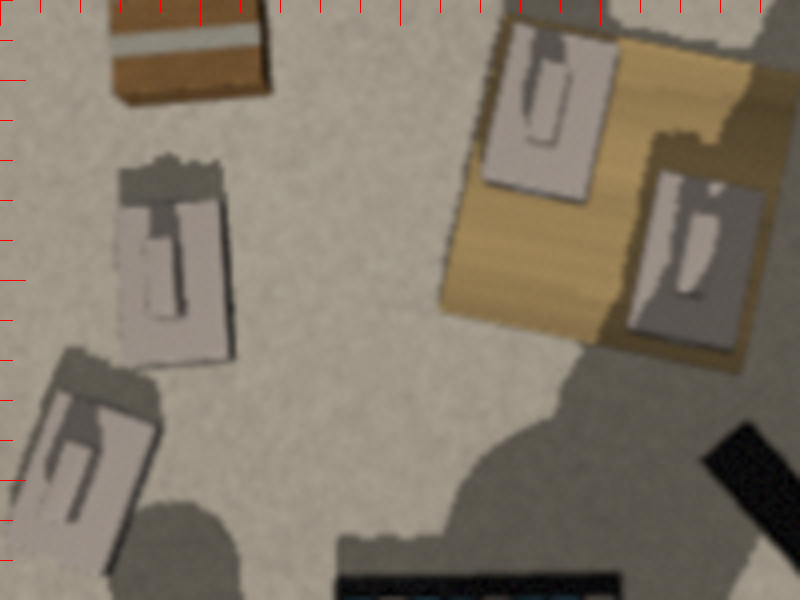

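View pics/c2.png

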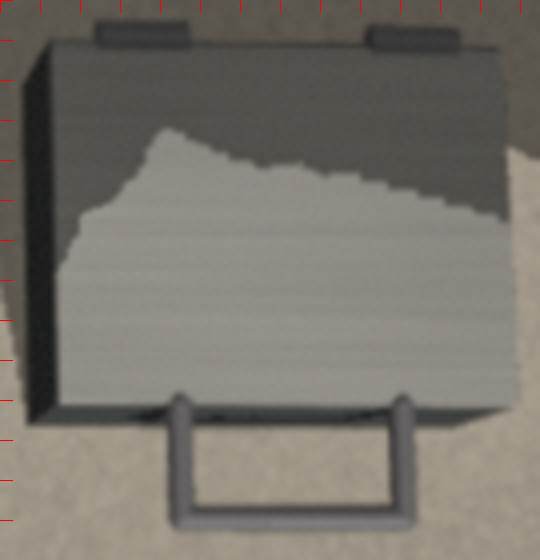

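Case 1 top corners are about crop (119,206),(220,198),(230,359),(121,367). Case 2 is about (62,390),(160,428),(108,573),(8,548). The board and its two cases are clear, and the bar runs (172,518)-(415,518). I'll fit rigid rectangles.

```bash
cat >> h.py <<'E'
from scipy.optimize import least_squares
def fit(im,pts,uv,g):
    pts=np.array(pts,float);uv=np.array(uv,float)
    def f(p):
        c,s=np.cos(p[2]),np.sin(p[2]);X=np.c_[p[0]+c*pts[:,0]-s*pts[:,1],p[1]+s*pts[:,0]+c*pts[:,1],pts[:,2]]
        return (proj(im,X)-uv).ravel()
    r=least_squares(f,g,x_scale=[100,100,1],loss='soft_l1');return r.x,np.abs(r.fun).max()
E
python3 - <<'E'
from h import *
a=pickle.load(open("d0.pkl","rb"))["top"]
U=lambda l,x,y:(np.array(l)+.5)/4-.5+[x,y]
C=lambda hx,hy,z:[(hx,hy,z),(hx,-hy,z),(-hx,-hy,z),(-hx,hy,z)]
def go(n,c,pts,g=(500,100,0)):
    r,e=fit(a,pts,U(c,150,180),g);print(n,r.round(3),'err',e.round(2))
    return r
top=C(45,30,30)
go('c1',[(119,206),(220,198),(230,359),(121,367)],top)
go('c1rib',[(147,238),(172,236),(178,317),(154,320)],C(22,8,60))
go('c2',[(62,390),(160,428),(108,573),(8,548)],top,(500,300,-.3))
go('c2rib',[(67,441),(97,449),(72,522),(48,513)],C(22,8,60),(500,300,-.3))
top=C(45,30,42)
A=go('A',[(512,22),(619,42),(586,202),(482,180)],top);B=go('B',[(660,170),(765,188),(737,350),(628,328)],top)
bd=go('board',[(505,15),(441,308),(742,373)],[(88,88,12),(-88,88,12),(-88,-88,12)])
b=np.r_[(A+B)[:2]/2, np.arctan2((A-B)[1],(A-B)[0])-np.arctan2(98,68)];print('AB',b,np.hypot(*(A-B)[:2]),np.hypot(98,68))
for p in((49,-34),(-49,34)):
    c,s=np.cos(b[2]),np.sin(b[2]);print([b[0]+c*p[0]-s*p[1],b[1]+s*p[0]+c*p[1]])
u=lambda l:U(l,395,145)
print('bar',onz(a,u([(172,518),(414,517)]),106).round(1))
print('plate front',onz(a,u([(60,404),(517,407)]),110).round(1))
print('plate back',onz(a,u([(52,41),(500,48)]),110).round(1))
E
```

```text
c1 [5.15162e+02 2.74289e+02 5.00000e-02] err 0.66
c1rib [5.14112e+02 2.73668e+02 8.50000e-02] err 0.66
c2 [ 4.02497e+02  3.23208e+02 -3.32000e-01] err 1.63
c2rib [ 4.03638e+02  3.23568e+02 -2.97000e-01] err 0.74
A [ 6.06058e+02  6.12620e+01 -2.08000e-01] err 0.6
B [ 5.21792e+02 -1.93170e+01 -2.04000e-01] err 0.37
board [ 5.65235e+02  2.11210e+01 -2.24000e-01] err 0.98
AB [ 5.63924678e+02  2.09722519e+01 -2.01160320e-01] 116.59215056230893 119.28118040998756
[np.float64(605.1431953875884), np.float64(-22.13266465337898)]
[np.float64(522.70616076525), np.float64(64.07716844398507)]
bar [[ 446.3 -255.4  106. ]
 [ 444.  -385.9  106. ]]
plate front [[ 507.2 -197.5  110. ]
 [ 501.1 -444.8  110. ]]
plate back [[ 703.9 -201.6  110. ]
 [ 698.6 -449.4  110. ]]
```

```bash
cat >> h.py <<'E'
from scipy.spatial.transform import Rotation as Rn
def plan(x,y,z,yaw,pitch=0,cur=None):
    from cell import read_state
    s=read_state()
    p,R=(s["eef_pos"],Rn.from_euler('xyz',s["tool_rot"])) if cur is None else (np.array(cur[:3],float),Rn.from_euler('xyz',[np.pi,0,cur[3]]))
    T=Rn.from_euler('z',yaw)*Rn.from_euler('y',pitch)*Rn.from_euler('x',np.pi)
    d=R.inv().apply(np.array([x,y,z])-p)/10; a=(R.inv()*T).as_rotvec()
    print('d',d.round(2),'a',a.round(3),'| pos',s["eef_pos"].round(1),'rot',s["tool_rot"].round(3),'q',s["qpos"].round(2),'t',round(s["clock"],2),'w',round(s["width"],1),'F',s["force"].round(1))
E
python3 - <<'E'
from h import *
plan(470,-200,260,.05); plan(515,274,180,.05,cur=(470,-200,260,.05))
E
```

```text
d [ 39.65 -32.75  -2.89] a [-0.002  0.     0.23 ] | pos [ 179.4 -624.2  230.5] rot [-3.14  0.    0.28] q [ 1.23  0.63  0.04  1.52 -0.03  1.   -0.02] t 0.1 w 85.3 F [-0.  -0.9  0.1]
d [  6.86 -47.12   8.  ] a [0. 0. 0.] | pos [ 179.4 -624.2  230.5] rot [-3.14  0.    0.28] q [ 1.23  0.63  0.04  1.52 -0.03  1.   -0.02] t 0.1 w 85.3 F [-0.  -0.9  0.1]
```

Call:
send_rows(series=[{"dx": 39.6,"dy": -32.7,"dz": -2.9,"az": 0.23,"hand": 0.3},{"dx": 39.6,"dy": -32.7,"dz": -2.9,"az": 0.23,"hand": 0.3},{"dx": 39.6,"dy": -32.7,"dz": -2.9,"az": 0.23,"hand": 0.3},{"dx": 39.6,"dy": -32.7,"dz": -2.9,"az": 0.23,"hand": 0.3},{"dx": 39.6,"dy": -32.7,"dz": -2.9,"az": 0.23,"hand": 0.3},{"dx": 39.6,"dy": -32.7,"dz": -2.9,"az": 0.23,"hand": 0.3},{"dx": 39.6,"dy": -32.7,"dz": -2.9,"az": 0.23,"hand": 0.3},{"dx": 39.6,"dy": -32.7,"dz": -2.9,"az": 0.23,"hand": 0.3},{"dx": 39.6,"dy": -32.7,"dz": -2.9,"az": 0.23,"hand": 0.3},{"dx": 39.6,"dy": -32.7,"dz": -2.9,"az": 0.23,"hand": 0.3}])

```text
invalid input at $.series[0]: expected keys ax, ay, az, dx, dy, dz, hand
```

```bash
python3 -c "
from h import *
plan(515,274,180,.05)"
```

```text
d [ 57.06 -77.05   5.18] a [-0.002  0.     0.23 ] | pos [ 179.4 -624.2  230.5] rot [-3.14  0.    0.28] q [ 1.23  0.63  0.04  1.52 -0.03  1.   -0.02] t 0.1 w 85.3 F [-0.  -0.9  0.1]
```

Call:
send_rows(series=[{"dx": 39.6,"dy": -32.7,"dz": -2.9,"ax": 0,"ay": 0,"az": 0.23,"hand": 0.3},{"dx": 39.6,"dy": -32.7,"dz": -2.9,"ax": 0,"ay": 0,"az": 0.23,"hand": 0.3},{"dx": 39.6,"dy": -32.7,"dz": -2.9,"ax": 0,"ay": 0,"az": 0.23,"hand": 0.3},{"dx": 39.6,"dy": -32.7,"dz": -2.9,"ax": 0,"ay": 0,"az": 0.23,"hand": 0.3},{"dx": 39.6,"dy": -32.7,"dz": -2.9,"ax": 0,"ay": 0,"az": 0.23,"hand": 0.3},{"dx": 39.6,"dy": -32.7,"dz": -2.9,"ax": 0,"ay": 0,"az": 0.23,"hand": 0.3},{"dx": 39.6,"dy": -32.7,"dz": -2.9,"ax": 0,"ay": 0,"az": 0.23,"hand": 0.3},{"dx": 39.6,"dy": -32.7,"dz": -2.9,"ax": 0,"ay": 0,"az": 0.23,"hand": 0.3},{"dx": 39.6,"dy": -32.7,"dz": -2.9,"ax": 0,"ay": 0,"az": 0.23,"hand": 0.3},{"dx": 39.6,"dy": -32.7,"dz": -2.9,"ax": 0,"ay": 0,"az": 0.23,"hand": 0.3}])

```text
clock: 1.1
eef_pos: [462.4, -211.0, 259.5]
tool_rot: [-3.142, 0.0, 0.05]
force: [0.8, -1.1, 0.3]
width: 59.8
gripper_force: 0.0
```

```bash
python3 -c "
from h import *
plan(515,274,180,.05)"
```

```text
d [  7.67 -48.18   7.95] a [-0.  0. -0.] | pos [ 462.4 -211.   259.5] rot [-3.142  0.     0.05 ] q [ 0.33  0.39  0.06  1.87 -0.03  0.88 -1.12] t 1.1 w 59.8 F [ 0.8 -1.1  0.3]
```

Call:
send_rows(series=[{"dx": 7.7,"dy": -48.2,"dz": 8.0,"ax": 0,"ay": 0,"az": 0,"hand": 0.3},{"dx": 7.7,"dy": -48.2,"dz": 8.0,"ax": 0,"ay": 0,"az": 0,"hand": 0.3},{"dx": 7.7,"dy": -48.2,"dz": 8.0,"ax": 0,"ay": 0,"az": 0,"hand": 0.3},{"dx": 7.7,"dy": -48.2,"dz": 8.0,"ax": 0,"ay": 0,"az": 0,"hand": 0.3},{"dx": 7.7,"dy": -48.2,"dz": 8.0,"ax": 0,"ay": 0,"az": 0,"hand": 0.3},{"dx": 7.7,"dy": -48.2,"dz": 8.0,"ax": 0,"ay": 0,"az": 0,"hand": 0.3},{"dx": 7.7,"dy": -48.2,"dz": 8.0,"ax": 0,"ay": 0,"az": 0,"hand": 0.3},{"dx": 7.7,"dy": -48.2,"dz": 8.0,"ax": 0,"ay": 0,"az": 0,"hand": 0.3},{"dx": 7.7,"dy": -48.2,"dz": 8.0,"ax": 0,"ay": 0,"az": 0,"hand": 0.3},{"dx": 7.7,"dy": -48.2,"dz": 8.0,"ax": 0,"ay": 0,"az": 0,"hand": 0.3}])

```text
clock: 2.1
eef_pos: [514.1, 275.0, 178.8]
tool_rot: [-3.141, 0.001, 0.051]
force: [0.8, -0.6, 0.4]
width: 59.7
gripper_force: 0.0
```

Run:
```python
from h import *
from cell import get_image
w=get_image("wrist");pickle.dump(w,open("w1.pkl","wb"));cv2.imwrite("pics/w1.png",w["pixels"][:,:,::-1])
plan(515,274,120,.05)
print(-w["R"].T@w["t"],w["R"].round(3),w["mtx"],w["k1"])
```

```text
d [0.12 1.14 5.77] a [-0.008 -0.     0.01 ] | pos [513.2 284.9 177.8] rot [-3.134 -0.     0.06 ] q [-0.55  0.6   0.    1.76 -0.01  0.78 -2.05] t 2.15 w 60.0 F [ 1.3  7.3 -0. ]
[585.08352944 278.16867895 322.75540254] [[ 0.05  -0.999 -0.   ]
 [-0.959 -0.048  0.279]
 [-0.279 -0.014 -0.96 ]] [[340.83854807   0.         323.83505132]
 [  0.         340.83854807 239.72823014]
 [  0.           0.           1.        ]] 0.010931536492413546
```

View pics/w1.png

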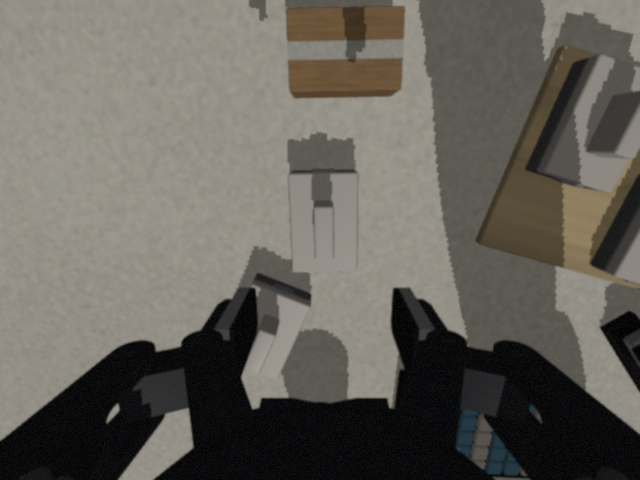

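The wrist view shows case 1 with body corners (289,172),(357,172),(358,270),(291,272) and rib top (314,207)-(333,258), and the left finger partly hides case 2.

Run:
```python
from h import *
w=pickle.load(open("w1.pkl","rb"))
C=lambda hx,hy,z:[(hx,hy,z),(hx,-hy,z),(-hx,-hy,z),(-hx,hy,z)]
print(fit(w,C(45,30,30),[(289,172),(357,172),(358,270),(291,272)],(515,274,.05)))
print(fit(w,C(22,8,60),[(314,207),(333,207),(333,257),(315,258)],(515,274,.05)))
print('board left corners z12',onz(w,[(563,47),(479,241)],12))
```

```text
(array([5.14906259e+02, 2.74734715e+02, 6.42549272e-02]), np.float64(1.5461005172498972))
(array([5.14352163e+02, 2.74715089e+02, 6.04144038e-02]), np.float64(2.02105896363247))
board left corners z12 [[666.87585101  88.5311974   12.        ]
 [501.06245174 126.67062072  12.        ]]
```

Call:
send_rows(series=[{"dx": -0.05,"dy": -0.07,"dz": 3,"ax": 0,"ay": 0,"az": -0.012,"hand": 0.4},{"dx": -0.05,"dy": -0.07,"dz": 6,"ax": 0,"ay": 0,"az": -0.012,"hand": 0.4},{"dx": -0.05,"dy": -0.07,"dz": 9,"ax": 0,"ay": 0,"az": -0.012,"hand": 0.4},{"dx": -0.05,"dy": -0.07,"dz": 11,"ax": 0,"ay": 0,"az": -0.012,"hand": 0.4},{"dx": -0.05,"dy": -0.07,"dz": 12,"ax": 0,"ay": 0,"az": -0.012,"hand": 0.4},{"dx": -0.05,"dy": -0.07,"dz": 12,"ax": 0,"ay": 0,"az": -0.012,"hand": 0.4},{"dx": -0.05,"dy": -0.07,"dz": 12,"ax": 0,"ay": 0,"az": -0.012,"hand": 0.4}])

```text
clock: 2.85
eef_pos: [514.6, 273.1, 60.1]
tool_rot: [-3.141, -0.001, 0.062]
force: [0.5, 0.5, 0.9]
width: 51.3
gripper_force: 0.0
```

Run:
```python
from h import *
plan(514.5,274.7,33,.063)
```

```text
d [-0.   -0.16  2.71] a [-0.    -0.001 -0.001] | pos [514.6 273.1  60.1] rot [-3.141e+00 -1.000e-03  6.200e-02] q [-0.54  0.77  0.    1.84 -0.01  0.53 -2.04] t 2.85 w 51.3 F [0.5 0.5 0.9]
```

Call:
send_rows(series=[{"dx": 0,"dy": -0.12,"dz": 1.5,"ax": 0,"ay": 0,"az": 0,"hand": 0.4},{"dx": 0,"dy": -0.12,"dz": 2.6,"ax": 0,"ay": 0,"az": 0,"hand": 0.4},{"dx": 0,"dy": -0.12,"dz": 2.6,"ax": 0,"ay": 0,"az": 0,"hand": 0.6},{"dx": 0,"dy": -0.12,"dz": 2.6,"ax": 0,"ay": 0,"az": 0,"hand": 1},{"dx": 0,"dy": -0.12,"dz": 2.6,"ax": 0,"ay": 0,"az": 0,"hand": 1},{"dx": 0,"dy": -0.12,"dz": 2.6,"ax": 0,"ay": 0,"az": 0,"hand": 1},{"dx": 0,"dy": -0.12,"dz": 2.6,"ax": 0,"ay": 0,"az": 0,"hand": 1},{"dx": 0,"dy": -0.12,"dz": 2.6,"ax": 0,"ay": 0,"az": 0,"hand": 1}])

```text
clock: 3.65
eef_pos: [514.1, 274.1, 33.6]
tool_rot: [3.142, -0.0, 0.062]
force: [1.0, -0.9, -1.6]
width: 14.9
gripper_force: 59.6
```

Run:
```python
from h import *
plan(514.5,274.7,33,.063)
plan(522.7,64,160,1.36)
```

```text
d [ 0.05 -0.06  0.06] a [ 0.    -0.    -0.001] | pos [514.1 274.1  33.6] rot [ 3.142 -0.     0.062] q [-0.54  0.81  0.    1.85 -0.    0.48 -2.04] t 3.65 w 14.9 F [ 1.  -0.9 -1.6]
d [ -0.43  21.02 -12.64] a [ 0.    -0.    -1.298] | pos [514.1 274.1  33.6] rot [ 3.142 -0.     0.062] q [-0.54  0.81  0.    1.85 -0.    0.48 -2.04] t 3.65 w 14.9 F [ 1.  -0.9 -1.6]
```

Call:
send_rows(series=[{"dx": 0,"dy": 0,"dz": -3,"ax": 0,"ay": 0,"az": 0,"hand": 1},{"dx": 0,"dy": 0,"dz": -8,"ax": 0,"ay": 0,"az": 0,"hand": 1},{"dx": 0,"dy": 0,"dz": -12,"ax": 0,"ay": 0,"az": 0,"hand": 1},{"dx": -1,"dy": 4,"dz": -15,"ax": 0,"ay": 0,"az": 0.1,"hand": 1},{"dx": -2,"dy": 8.5,"dz": -16,"ax": 0,"ay": 0,"az": 0.2,"hand": 1},{"dx": -4,"dy": 13,"dz": -16,"ax": 0,"ay": 0,"az": 0.26,"hand": 1},{"dx": -5,"dy": 17.5,"dz": -16,"ax": 0,"ay": 0,"az": 0.26,"hand": 1},{"dx": -5.8,"dy": 22,"dz": -16,"ax": 0,"ay": 0,"az": 0.26,"hand": 1},{"dx": -5.8,"dy": 22,"dz": -16,"ax": 0,"ay": 0,"az": 0.26,"hand": 1},{"dx": -5.8,"dy": 22,"dz": -16,"ax": 0,"ay": 0,"az": 0.26,"hand": 1}])

```text
clock: 4.65
eef_pos: [469.8, 49.8, 193.8]
tool_rot: [-3.141, -0.001, -0.202]
force: [0.4, 1.1, -1.7]
width: 15.1
gripper_force: 59.6
```

Run:
```python
from h import *
from cell import get_image
w=get_image("wrist");pickle.dump(w,open("w2.pkl","wb"));cv2.imwrite("pics/w2.png",w["pixels"][:,:,::-1])
plan(605,-22,120,1.36)
```

```text
d [14.68  4.54  7.38] a [-0.000e+00 -1.000e-03 -1.559e+00] | pos [470.   51.4 193.7] rot [-3.141e+00 -1.000e-03 -1.990e-01] q [-0.22  0.43  0.08  2.04 -0.05  0.67 -1.88] t 4.7 w 15.0 F [-0.4  0.5 -1.9]
```

View pics/w2.png

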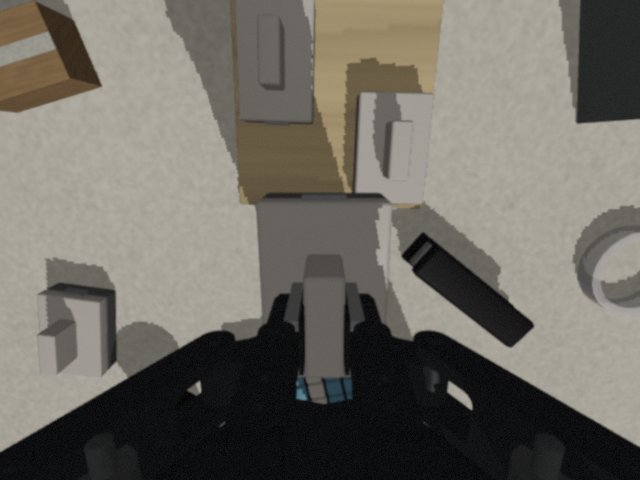

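The view shows the held case level, board near corners at (239,203) and (423,207), case B top corners at (361,92),(433,95),(425,203),(355,192), and case A near edge at (238,120)-(312,123) with its rib top at (258,14)-(283,88).

Run:
```python
from h import *
w=pickle.load(open("w2.pkl","rb"))
C=lambda hx,hy,z:[(hx,hy,z),(hx,-hy,z),(-hx,-hy,z),(-hx,hy,z)]
g=(520,-20,-.2)
B=fit(w,C(45,30,42),[(361,92),(433,95),(425,203),(355,192)],g);print(B)
print(fit(w,C(22,8,72),[(391,121),(412,122),(408,181),(387,180)],g))
A=fit(w,C(22,8,72),[(258,14),(278,16),(283,86),(258,84)],(606,61,-.2));print(A)
print(fit(w,C(45,30,42)[2:],[(312,122),(238,120)],(606,61,-.2)))
print('bd',fit(w,[(-88,88,12),(-88,-88,12)],[(239,203),(423,207)],(564,21,-.2)))
print('held rib/case front edge', onz(w,[(258,202),(390,202)],190))
```

```text
(array([ 5.20159874e+02, -2.04173026e+01, -2.18670900e-01]), np.float64(10.838803123089008))
(array([ 5.20074922e+02, -1.90210891e+01, -2.11742483e-01]), np.float64(1.1044050340973968))
(array([ 6.05761073e+02,  6.03937011e+01, -2.36900124e-01]), np.float64(2.864053188383309))
(array([ 6.06479398e+02,  6.12040019e+01, -2.27188299e-01]), np.float64(0.3608562671277582))
bd (array([ 5.65479069e+02,  2.07581847e+01, -2.24293219e-01]), np.float64(0.9305619139850592))
held rib/case front edge [[519.90501646  68.64573589 190.        ]
 [508.30602401  12.08547488 190.        ]]
```

Call:
send_rows(series=[{"dx": 4,"dy": 1.2,"dz": 0,"ax": 0,"ay": 0,"az": -0.15,"hand": 1},{"dx": 8,"dy": 2.5,"dz": 0,"ax": 0,"ay": 0,"az": -0.3,"hand": 1},{"dx": 12,"dy": 3.7,"dz": 0,"ax": 0,"ay": 0,"az": -0.45,"hand": 1},{"dx": 14.7,"dy": 4.5,"dz": 2,"ax": 0,"ay": 0,"az": -0.6,"hand": 1},{"dx": 14.7,"dy": 4.5,"dz": 4,"ax": 0,"ay": 0,"az": -0.75,"hand": 1},{"dx": 14.7,"dy": 4.5,"dz": 6,"ax": 0,"ay": 0,"az": -0.9,"hand": 1},{"dx": 14.7,"dy": 4.5,"dz": 7.4,"ax": 0,"ay": 0,"az": -1.05,"hand": 1},{"dx": 14.7,"dy": 4.5,"dz": 7.4,"ax": 0,"ay": 0,"az": -1.2,"hand": 1},{"dx": 14.7,"dy": 4.5,"dz": 7.4,"ax": 0,"ay": 0,"az": -1.35,"hand": 1},{"dx": 14.7,"dy": 4.5,"dz": 7.4,"ax": 0,"ay": 0,"az": -1.5,"hand": 1}])

```text
clock: 5.7
eef_pos: [605.3, -19.5, 119.0]
tool_rot: [-3.141, -0.001, 1.311]
force: [-0.5, 0.5, -2.2]
width: 14.8
gripper_force: 59.6
```

Run:
```python
from h import *
plan(604.9,-23.3,120,1.355)
```

```text
d [-0.38  0.05 -0.1 ] a [-0.001 -0.001 -0.044] | pos [605.3 -19.5 119. ] rot [-3.141e+00 -1.000e-03  1.311e+00] q [ 0.19  0.72 -0.33  1.74  0.33  0.73 -0.57] t 5.7 w 14.8 F [-0.5  0.5 -2.2]
```

Call:
send_rows(series=[{"dx": -0.38,"dy": 0.05,"dz": 1,"ax": 0,"ay": 0,"az": -0.044,"hand": 1},{"dx": -0.38,"dy": 0.05,"dz": 2,"ax": 0,"ay": 0,"az": -0.044,"hand": 1},{"dx": -0.38,"dy": 0.05,"dz": 3,"ax": 0,"ay": 0,"az": -0.044,"hand": 1},{"dx": -0.38,"dy": 0.05,"dz": 3.4,"ax": 0,"ay": 0,"az": -0.044,"hand": 1},{"dx": -0.38,"dy": 0.05,"dz": 3.4,"ax": 0,"ay": 0,"az": -0.044,"hand": 1},{"dx": -0.38,"dy": 0.05,"dz": 3.4,"ax": 0,"ay": 0,"az": -0.044,"hand": 1}])

```text
clock: 6.3
eef_pos: [604.7, -25.4, 85.6]
tool_rot: [3.141, -0.0, 1.346]
force: [-0.5, 0.8, -1.7]
width: 14.7
gripper_force: 59.6
```

Run:
```python
from h import *
from cell import get_image
w=get_image("wrist");pickle.dump(w,open("w3.pkl","wb"));t=get_image("top");pickle.dump(t,open("t3.pkl","wb"))
a=w["pixels"][:,:,::-1];cv2.imwrite("pics/w3.png",a)
plan(604.9,-23.3,46.5,1.355)
```

```text
d [ 0.23 -0.05  3.95] a [ 0.001 -0.    -0.009] | pos [604.9 -25.7  86. ] rot [ 3.141 -0.     1.346] q [ 0.19  0.77 -0.32  1.76  0.36  0.67 -0.55] t 6.4 w 15.3 F [ 1.7 -0.7 -2.8]
```

View pics/w3.png

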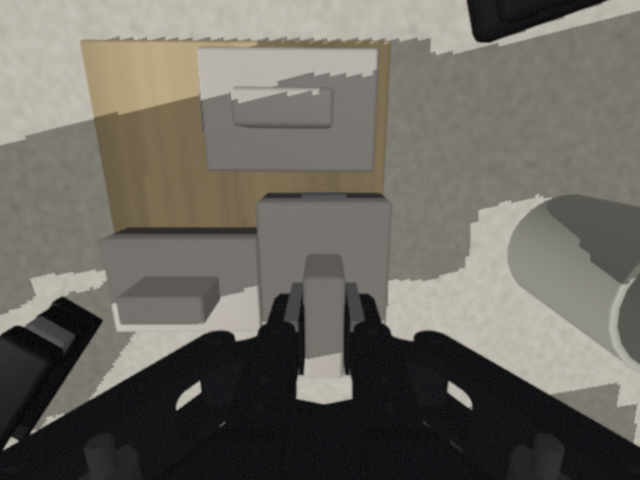

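This view shows case A top at (198,48),(378,48),(375,171),(208,170), board far corners at (82,41) and (392,40), B's left edge at (104,237)-(118,331), and the held case's front corners at (258,202) and (390,202).

Run:
```python
from h import *
w=pickle.load(open("w3.pkl","rb"))
C=lambda hx,hy,z:[(hx,hy,z),(hx,-hy,z),(-hx,-hy,z),(-hx,hy,z)]
g=(606,61,-.2)
print('A',fit(w,C(45,30,42),[(378,48),(375,171),(208,170),(198,48)],g))
print('Arib',fit(w,C(22,8,72),[(331,88),(332,128),(236,127),(233,88)],g))
print('bd',fit(w,[(88,88,12),(-88,88,12)],[(391,40),(82,41)],(564,21,-.2)))
print('B',fit(w,[(-45,30,42),(-45,-30,42)],[(104,238),(117,331)],(520,-20,-.2)))
# held: long side along tool x; front corners relative to tcp
h=onz(w,[(258,203),(390,203)],83.);print(h, 'mid',h.mean(0),'w',np.linalg.norm(h[0]-h[1]))
c=h.mean(0)[:2]-45*np.array([np.cos(1.346),np.sin(1.346)]);print('held centre',c,'yaw',np.arctan2(*(h[0]-h[1])[[1,0]]))
```

```text
A (array([ 6.06788880e+02,  6.05231139e+01, -2.25615020e-01]), np.float64(1.8781635459320682))
Arib (array([ 6.06617622e+02,  6.01634463e+01, -2.28323390e-01]), np.float64(3.279214038335681))
bd (array([ 5.65686745e+02,  2.09257697e+01, -2.19629755e-01]), np.float64(1.3377760749947925))
B (array([ 5.22151548e+02, -2.17706025e+01, -2.69605818e-01]), np.float64(0.16183124812943106))
[[587.07934879  24.18316846  83.        ]
 [642.91468295  11.37002465  83.        ]] mid [614.99701587  17.77659656  83.        ] w 57.286658088622154
held centre [604.96616406 -26.09118219] yaw 2.9160173224682757
```

Call:
send_rows(series=[{"dx": 0.25,"dy": 0,"dz": 0.5,"ax": 0,"ay": 0,"az": -0.003,"hand": 1},{"dx": 0.25,"dy": 0,"dz": 1.2,"ax": 0,"ay": 0,"az": -0.003,"hand": 1},{"dx": 0.25,"dy": 0,"dz": 2.0,"ax": 0,"ay": 0,"az": -0.003,"hand": 1},{"dx": 0.25,"dy": 0,"dz": 2.0,"ax": 0,"ay": 0,"az": -0.003,"hand": 1},{"dx": 0.25,"dy": 0,"dz": 2.0,"ax": 0,"ay": 0,"az": -0.003,"hand": 1}])

```text
clock: 6.9
eef_pos: [604.7, -23.5, 65.0]
tool_rot: [-3.141, 0.0, 1.349]
force: [-0.4, -0.1, -1.9]
width: 15.0
gripper_force: 59.6
```

Run:
```python
from h import *
plan(605.3,-23.1,46,1.349)
```

```text
d [0.05 0.05 1.9 ] a [-0.001  0.    -0.   ] | pos [604.7 -23.5  65. ] rot [-3.141  0.     1.349] q [ 0.18  0.8  -0.31  1.77  0.38  0.63 -0.57] t 6.9 w 15.0 F [-0.4 -0.1 -1.9]
```

Call:
send_rows(series=[{"dx": 0.05,"dy": 0.05,"dz": 0.6,"ax": 0,"ay": 0,"az": 0,"hand": 1},{"dx": 0.05,"dy": 0.05,"dz": 1.2,"ax": 0,"ay": 0,"az": 0,"hand": 1},{"dx": 0.05,"dy": 0.05,"dz": 1.7,"ax": 0,"ay": 0,"az": 0,"hand": 1},{"dx": 0.05,"dy": 0.05,"dz": 1.85,"ax": 0,"ay": 0,"az": 0,"hand": 1},{"dx": 0.05,"dy": 0.05,"dz": 1.85,"ax": 0,"ay": 0,"az": 0,"hand": 1}])

```text
clock: 7.4
eef_pos: [605.4, -23.0, 46.6]
tool_rot: [-3.141, 0.0, 1.349]
force: [-0.5, 0.3, -1.8]
width: 14.8
gripper_force: 59.6
```

Call:
send_rows(series=[{"dx": 0,"dy": 0,"dz": 0.1,"ax": 0,"ay": 0,"az": 0,"hand": 1},{"dx": 0,"dy": 0,"dz": 0.1,"ax": 0,"ay": 0,"az": 0,"hand": 1},{"dx": 0,"dy": 0,"dz": 0.1,"ax": 0,"ay": 0,"az": 0,"hand": 0.5},{"dx": 0,"dy": 0,"dz": 0.1,"ax": 0,"ay": 0,"az": 0,"hand": 0.5},{"dx": 0,"dy": 0,"dz": 0.1,"ax": 0,"ay": 0,"az": 0,"hand": 0.5},{"dx": 0,"dy": 0,"dz": -2,"ax": 0,"ay": 0,"az": 0,"hand": 0.5},{"dx": 0,"dy": 0,"dz": -6,"ax": 0,"ay": 0,"az": 0,"hand": 0.5},{"dx": 0,"dy": 0,"dz": -11,"ax": 0,"ay": 0,"az": 0,"hand": 0.4},{"dx": 0,"dy": 0,"dz": -13,"ax": 0,"ay": 0,"az": 0,"hand": 0.4},{"dx": 0,"dy": 0,"dz": -13,"ax": 0,"ay": 0,"az": 0,"hand": 0.4}])

```text
clock: 8.4
eef_pos: [608.2, -22.8, 181.1]
tool_rot: [3.134, -0.002, 1.349]
force: [0.4, -0.4, 0.8]
width: 50.9
gripper_force: 0.0
```

Run:
```python
from h import *
plan(400,316,170,-.05)
```

```text
d [ 28.46 -27.79   0.95] a [ 0.005 -0.007  1.399] | pos [608.2 -22.8 181.1] rot [ 3.134e+00 -2.000e-03  1.349e+00] q [ 0.23  0.64 -0.38  1.69  0.3   0.86 -0.5 ] t 8.4 w 50.9 F [ 0.4 -0.4  0.8]
```

Call:
send_rows(series=[{"dx": 3,"dy": -2.8,"dz": 0,"ax": 0,"ay": 0,"az": -0.14,"hand": 0.4},{"dx": 6,"dy": -5.6,"dz": 0,"ax": 0,"ay": 0,"az": -0.28,"hand": 0.4},{"dx": 9,"dy": -8.5,"dz": 0,"ax": 0,"ay": 0,"az": -0.42,"hand": 0.4},{"dx": 12.3,"dy": -11.5,"dz": 0,"ax": 0,"ay": 0,"az": -0.56,"hand": 0.4},{"dx": 15.6,"dy": -14.7,"dz": 0,"ax": 0,"ay": 0,"az": -0.7,"hand": 0.4},{"dx": 19,"dy": -18,"dz": 0,"ax": 0,"ay": 0,"az": -0.84,"hand": 0.4},{"dx": 22.4,"dy": -21,"dz": 0,"ax": 0,"ay": 0,"az": -0.98,"hand": 0.4},{"dx": 25.6,"dy": -24,"dz": 0,"ax": 0,"ay": 0,"az": -1.12,"hand": 0.4},{"dx": 28,"dy": -26.4,"dz": 0,"ax": 0,"ay": 0,"az": -1.26,"hand": 0.4},{"dx": 29.2,"dy": -27.6,"dz": 0,"ax": 0,"ay": 0,"az": -1.4,"hand": 0.4}])

```text
clock: 9.4
eef_pos: [397.8, 325.6, 176.6]
tool_rot: [3.141, -0.002, 2.76]
force: [0.8, 0.5, -0.5]
width: 51.1
gripper_force: 0.0
```

Run:
```python
from h import *
plan(403,323,180,2.82)
```

```text
d [-0.58 -0.04 -0.35] a [ 0.001 -0.002 -0.06 ] | pos [397.8 325.6 176.6] rot [ 3.141e+00 -2.000e-03  2.760e+00] q [-0.24  0.61 -0.76  1.94  0.57  0.82 -0.12] t 9.4 w 51.1 F [ 0.8  0.5 -0.5]
```

Call:
send_rows(series=[{"dx": -0.4,"dy": 0,"dz": 0,"ax": 0,"ay": 0,"az": -0.06,"hand": 0.4},{"dx": -0.4,"dy": 0,"dz": 0,"ax": 0,"ay": 0,"az": -0.06,"hand": 0.4},{"dx": -0.4,"dy": 0,"dz": 0,"ax": 0,"ay": 0,"az": -0.06,"hand": 0.4}])

```text
clock: 9.7
eef_pos: [404.2, 320.2, 176.2]
tool_rot: [-3.14, -0.001, 2.806]
force: [1.1, 0.5, 0.1]
width: 51.3
gripper_force: 0.0
```

Run:
```python
from h import *
from cell import get_image
w=get_image("wrist");pickle.dump(w,open("w4.pkl","wb"));t=get_image("top");pickle.dump(t,open("t4.pkl","wb"))
c=np.zeros((480,790,3),np.uint8)
c[:,:400]=w["pixels"][:,120:520,::-1]
c[:,405:785]=cv2.resize(t["pixels"][180:300,255:350,::-1],(380,480),interpolation=cv2.INTER_CUBIC)
cv2.imwrite("pics/w4.png",c)
plan(403,323,60,2.82)
```

```text
d [ 0.23  0.22 11.66] a [-0.001 -0.    -0.013] | pos [404.5 320.3 176.6] rot [-3.141 -0.     2.807] q [-0.22  0.62 -0.77  1.93  0.58  0.83 -0.07] t 9.8 w 51.2 F [-0.6 -0.2  0. ]
```

View pics/w4.png

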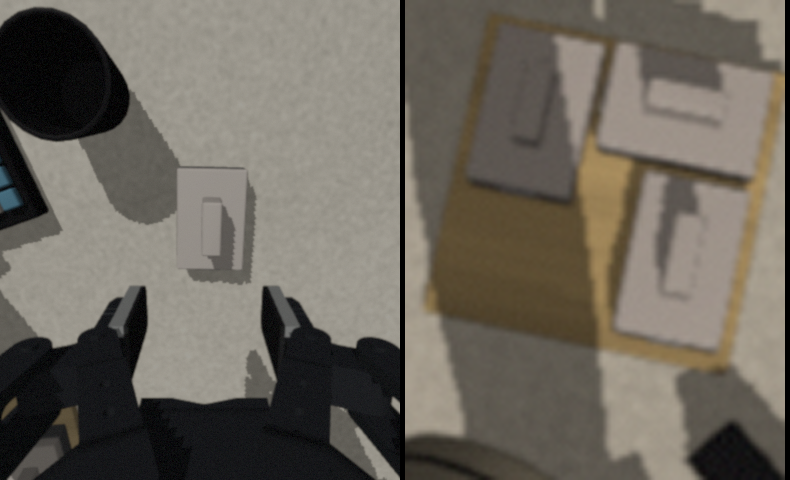

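Case 1 sits cleanly in the far-right place. In the wrist view case 2's top corners are full-image (297,168),(366,168),(364,269),(298,269), and its rib top is (323,198)-(341,256).

Run:
```python
from h import *
w=pickle.load(open("w4.pkl","rb"));t=pickle.load(open("t4.pkl","rb"))
C=lambda hx,hy,z:[(hx,hy,z),(hx,-hy,z),(-hx,-hy,z),(-hx,hy,z)]
print(fit(w,C(45,30,30),[(297,168),(366,168),(364,269),(298,269)],(403,323,2.82)))
print(fit(w,C(22,8,60),[(323,198),(341,198),(341,256),(323,256)],(403,323,2.82)))
U=lambda l:(np.array(l)-[405,0]+.5)/4-.5+[255,180]
print('placed',fit(t,C(45,30,42),U([(617,40),(600,148),(750,176),(777,72)]),(605,-23,1.35)))
print('B',fit(t,C(45,30,42),U([(644,170),(747,190),(717,349),(615,330)]),(520,-20,-.2)))
print('A',fit(t,C(45,30,42),U([(494,22),(604,42),(572,200),(469,180)]),(606,61,-.2)))
```

```text
(array([402.7378588 , 326.96674205,   2.80624477]), np.float64(1.4696270556077025))
(array([401.34609499, 327.46061224,   2.81127405]), np.float64(2.1646467640073865))
placed (array([636.74715997, -23.49261825,   1.7862172 ]), np.float64(47.59748283093839))
B (array([ 5.21397815e+02, -1.83362424e+01, -2.03229745e-01]), np.float64(0.681101238145061))
A (array([ 6.06313757e+02,  6.12388986e+01, -1.94163464e-01]), np.float64(0.6836712118072796))
```

Run:
```python
from h import *
C=lambda hx,hy,z:[(hx,hy,z),(hx,-hy,z),(-hx,-hy,z),(-hx,hy,z)]
w=pickle.load(open("w1.pkl","rb"))
print(fit(w,C(45,30,30)[:2],[(252,287),(309,304)],(403,323,-.33)))
a=pickle.load(open("d0.pkl","rb"))["top"];U=lambda l:(np.array(l)+.5)/4-.5+[150,180]
q=lambda x:proj(a,[[x[0]+np.cos(x[2])*p-np.sin(x[2])*r,x[1]+np.sin(x[2])*p+np.cos(x[2])*r,30] for p,r in((45,30),(45,-30),(-45,-30),(-45,30))])
print(((q((402.2,327.2,-.333))-[150,180]+.5)*4-.5).round(0).tolist())
print(((q((402.5,323.2,-.333))-[150,180]+.5)*4-.5).round(0).tolist())
t=pickle.load(open("t4.pkl","rb"))
U=lambda l:(np.array(l)-[405,0]+.5)/4-.5+[255,180]
print('placed',fit(t,C(45,30,42),U([(600,148),(617,40),(777,72),(750,176)]),(605,-23,1.35)))
plan(402.4,326,34,2.808)
```

```text
(array([ 4.00021708e+02,  3.22846324e+02, -2.55523507e-01]), np.float64(2.4496010918215916))
[[54.0, 392.0], [154.0, 426.0], [101.0, 580.0], [1.0, 545.0]]
[[61.0, 391.0], [161.0, 425.0], [108.0, 580.0], [8.0, 545.0]]
placed (array([605.90988699, -23.1899421 ,   1.35889057]), np.float64(1.4350398430967743))
d [ 0.38  0.49 14.26] a [-0.001 -0.    -0.001] | pos [404.5 320.3 176.6] rot [-3.141 -0.     2.807] q [-0.22  0.62 -0.77  1.93  0.58  0.83 -0.07] t 9.8 w 51.2 F [-0.6 -0.2  0. ]
```

Call:
send_rows(series=[{"dx": 0.35,"dy": 0.42,"dz": 3.5,"ax": 0,"ay": 0,"az": 0,"hand": 0.4},{"dx": 0.35,"dy": 0.42,"dz": 7,"ax": 0,"ay": 0,"az": 0,"hand": 0.4},{"dx": 0.35,"dy": 0.42,"dz": 10,"ax": 0,"ay": 0,"az": 0,"hand": 0.4},{"dx": 0.35,"dy": 0.42,"dz": 11.5,"ax": 0,"ay": 0,"az": 0,"hand": 0.4},{"dx": 0.35,"dy": 0.42,"dz": 11.5,"ax": 0,"ay": 0,"az": 0,"hand": 0.4},{"dx": 0.35,"dy": 0.42,"dz": 11.5,"ax": 0,"ay": 0,"az": 0,"hand": 0.4}])

```text
clock: 10.4
eef_pos: [402.6, 326.2, 62.3]
tool_rot: [3.141, -0.0, 2.808]
force: [1.3, -0.6, 0.4]
width: 51.5
gripper_force: 0.0
```

Run:
```python
from h import *
plan(402.4,325.2,34,2.808)
```

```text
d [-0.02 -0.1   2.83] a [ 0. -0.  0.] | pos [402.6 326.2  62.3] rot [ 3.141 -0.     2.808] q [-0.35  0.78 -0.6   2.01  0.78  0.6  -0.25] t 10.4 w 51.5 F [ 1.3 -0.6  0.4]
```

Call:
send_rows(series=[{"dx": 0,"dy": -0.05,"dz": 1.5,"ax": 0,"ay": 0,"az": 0,"hand": 0.4},{"dx": 0,"dy": -0.05,"dz": 2.8,"ax": 0,"ay": 0,"az": 0,"hand": 0.5},{"dx": 0,"dy": -0.05,"dz": 2.8,"ax": 0,"ay": 0,"az": 0,"hand": 0.6},{"dx": 0,"dy": -0.05,"dz": 2.8,"ax": 0,"ay": 0,"az": 0,"hand": 0.7},{"dx": 0,"dy": -0.05,"dz": 2.8,"ax": 0,"ay": 0,"az": 0,"hand": 0.8},{"dx": 0,"dy": -0.05,"dz": 2.8,"ax": 0,"ay": 0,"az": 0,"hand": 1},{"dx": 0,"dy": -0.05,"dz": 2.8,"ax": 0,"ay": 0,"az": 0,"hand": 1},{"dx": 0,"dy": -0.05,"dz": 2.8,"ax": 0,"ay": 0,"az": 0,"hand": 1},{"dx": 0,"dy": -0.05,"dz": 2.8,"ax": 0,"ay": 0,"az": 0,"hand": 1}])

```text
clock: 11.3
eef_pos: [402.8, 326.5, 34.8]
tool_rot: [3.14, 0.001, 2.809]
force: [-1.3, 0.8, 6.5]
width: 15.2
gripper_force: 59.2
```

Run:
```python
from h import *
plan(524.7,64.9,170,1.349)
```

```text
d [-20.08 -20.72 -13.54] a [ 2.00e-03 -1.00e-03  1.46e+00] | pos [402.8 326.5  34.8] rot [3.140e+00 1.000e-03 2.809e+00] q [-0.38  0.82 -0.55  2.02  0.83  0.54 -0.29] t 11.3 w 15.2 F [-1.3  0.8  6.5]
```

Call:
send_rows(series=[{"dx": 0,"dy": 0,"dz": -2,"ax": 0,"ay": 0,"az": 0,"hand": 1},{"dx": 0,"dy": 0,"dz": -6,"ax": 0,"ay": 0,"az": 0,"hand": 1},{"dx": 0,"dy": 0,"dz": -10,"ax": 0,"ay": 0,"az": 0,"hand": 1},{"dx": -2,"dy": -2,"dz": -13.5,"ax": 0,"ay": 0,"az": 0.14,"hand": 1},{"dx": -5,"dy": -5,"dz": -13.5,"ax": 0,"ay": 0,"az": 0.28,"hand": 1},{"dx": -8,"dy": -8,"dz": -13.5,"ax": 0,"ay": 0,"az": 0.42,"hand": 1},{"dx": -11,"dy": -11.3,"dz": -13.5,"ax": 0,"ay": 0,"az": 0.56,"hand": 1},{"dx": -14,"dy": -14.5,"dz": -13.5,"ax": 0,"ay": 0,"az": 0.7,"hand": 1},{"dx": -16,"dy": -16.5,"dz": -13.5,"ax": 0,"ay": 0,"az": 0.84,"hand": 1},{"dx": -18,"dy": -18.5,"dz": -13.5,"ax": 0,"ay": 0,"az": 0.98,"hand": 1}])

```text
clock: 12.3
eef_pos: [511.8, 89.7, 168.7]
tool_rot: [-3.14, 0.0, 1.821]
force: [0.3, -0.6, -1.3]
width: 14.9
gripper_force: 58.7
```

Run:
```python
from h import *
plan(524.7,64.9,110,1.349)
```

```text
d [-2.72  0.64  5.87] a [-0.001  0.001  0.472] | pos [511.8  89.7 168.7] rot [-3.14   0.     1.821] q [ 0.12  0.57 -0.51  1.93  0.4   0.74 -0.38] t 12.3 w 14.9 F [ 0.3 -0.6 -1.3]
```

Call:
send_rows(series=[{"dx": -1.5,"dy": 0.3,"dz": 1.5,"ax": 0,"ay": 0,"az": 0.14,"hand": 1},{"dx": -2.7,"dy": 0.6,"dz": 3,"ax": 0,"ay": 0,"az": 0.28,"hand": 1},{"dx": -2.7,"dy": 0.6,"dz": 5,"ax": 0,"ay": 0,"az": 0.42,"hand": 1},{"dx": -2.7,"dy": 0.6,"dz": 7,"ax": 0,"ay": 0,"az": 0.475,"hand": 1},{"dx": -2.7,"dy": 0.6,"dz": 8.4,"ax": 0,"ay": 0,"az": 0.475,"hand": 1},{"dx": -2.7,"dy": 0.6,"dz": 8.4,"ax": 0,"ay": 0,"az": 0.475,"hand": 1},{"dx": -2.7,"dy": 0.6,"dz": 8.4,"ax": 0,"ay": 0,"az": 0.475,"hand": 1},{"dx": -2.7,"dy": 0.6,"dz": 8.4,"ax": 0,"ay": 0,"az": 0.475,"hand": 1}])

```text
clock: 13.1
eef_pos: [525.1, 67.6, 85.7]
tool_rot: [3.141, -0.0, 1.354]
force: [-0.5, 0.3, -1.2]
width: 15.3
gripper_force: 58.8
```

Run:
```python
from h import *
from cell import get_image
w=get_image("wrist");pickle.dump(w,open("w5.pkl","wb"));a=w["pixels"][:,:,::-1];cv2.imwrite("pics/w5.png",a)
plan(524.7,64.9,46,1.349)
```

```text
d [-0.27  0.    3.98] a [ 0.001 -0.001  0.005] | pos [525.2  67.6  85.8] rot [ 3.140e+00 -1.000e-03  1.354e+00] q [ 0.02  0.69 -0.3   1.97  0.38  0.53 -0.77] t 13.15 w 15.1 F [ 0.   0.1 -2. ]
```

View pics/w5.png

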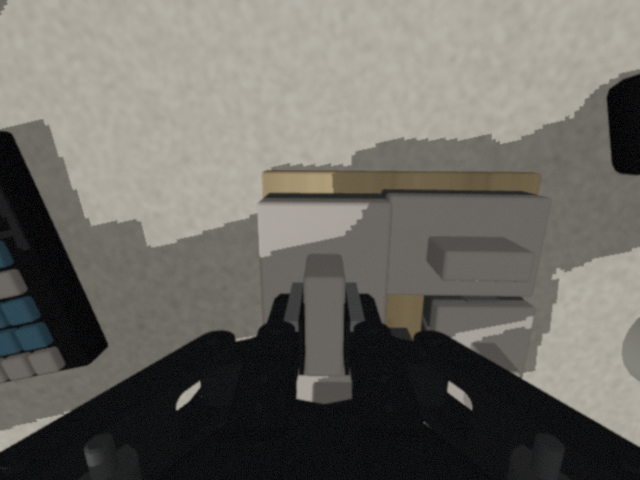

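The view shows the held case level with its front edge at (259,202)-(389,202), the board's left edge at (263,171)-(540,173), and A's right corners at (547,197) and (532,295).

Run:
```python
from h import *
w=pickle.load(open("w5.pkl","rb"))
print('bd',fit(w,[(88,88,12),(-88,88,12)],[(540,173),(263,171)],(564,21,-.2)))
print('A',fit(w,[(45,30,42),(45,-30,42)],[(547,198),(532,295)],(606,61,-.2)))
h=onz(w,[(259,203),(389,203)],83.);c=h.mean(0)[:2]-45*np.array([np.cos(1.354),np.sin(1.354)]);print('held',c,np.arctan2(*(h[1]-h[0])[[1,0]]))
```

```text
bd (array([ 5.64309674e+02,  2.14029995e+01, -2.26255052e-01]), np.float64(1.8451011035489842))
A (array([ 6.04471702e+02,  5.91696890e+01, -1.85422160e-01]), np.float64(1.5075196772035042))
held [525.39246596  66.85724761] -0.21789324260400206
```

Call:
send_rows(series=[{"dx": -0.25,"dy": 0,"dz": 0.5,"ax": 0,"ay": 0,"az": 0.005,"hand": 1},{"dx": -0.25,"dy": 0,"dz": 1.2,"ax": 0,"ay": 0,"az": 0.005,"hand": 1},{"dx": -0.25,"dy": 0,"dz": 2.0,"ax": 0,"ay": 0,"az": 0.005,"hand": 1},{"dx": -0.25,"dy": 0,"dz": 2.0,"ax": 0,"ay": 0,"az": 0.005,"hand": 1},{"dx": -0.25,"dy": 0,"dz": 2.0,"ax": 0,"ay": 0,"az": 0.005,"hand": 1}])

```text
clock: 13.65
eef_pos: [523.8, 65.1, 64.6]
tool_rot: [-3.141, 0.0, 1.349]
force: [1.3, -0.3, -1.7]
width: 15.2
gripper_force: 58.8
```

Run:
```python
from h import *
plan(524.5,65.2,47,1.349)
```

```text
d [0.03 0.06 1.76] a [-0.001  0.    -0.   ] | pos [523.8  65.1  64.6] rot [-3.141  0.     1.349] q [ 0.01  0.72 -0.28  1.99  0.4   0.49 -0.78] t 13.65 w 15.2 F [ 1.3 -0.3 -1.7]
```

Call:
send_rows(series=[{"dx": 0.02,"dy": 0.05,"dz": 0.6,"ax": 0,"ay": 0,"az": 0,"hand": 1},{"dx": 0.02,"dy": 0.05,"dz": 1.2,"ax": 0,"ay": 0,"az": 0,"hand": 1},{"dx": 0.02,"dy": 0.05,"dz": 1.6,"ax": 0,"ay": 0,"az": 0,"hand": 1},{"dx": 0.02,"dy": 0.05,"dz": 1.75,"ax": 0,"ay": 0,"az": 0,"hand": 1},{"dx": 0.02,"dy": 0.05,"dz": 1.75,"ax": 0,"ay": 0,"az": 0,"hand": 1}])

```text
clock: 14.15
eef_pos: [524.5, 65.1, 47.2]
tool_rot: [-3.141, 0.0, 1.349]
force: [0.1, -0.7, -1.0]
width: 14.2
gripper_force: 58.8
```

Call:
send_rows(series=[{"dx": 0,"dy": 0,"dz": 0.06,"ax": 0,"ay": 0,"az": 0,"hand": 1},{"dx": 0,"dy": 0,"dz": 0.12,"ax": 0,"ay": 0,"az": 0,"hand": 1},{"dx": 0,"dy": 0,"dz": 0.12,"ax": 0,"ay": 0,"az": 0,"hand": 1}])

```text
clock: 14.45
eef_pos: [524.8, 65.2, 46.8]
tool_rot: [3.141, -0.0, 1.349]
force: [-1.8, 0.6, 3.6]
width: 14.7
gripper_force: 59.4
```

Contact. Release and lift.

Call:
send_rows(series=[{"dx": 0,"dy": 0,"dz": 0,"ax": 0,"ay": 0,"az": 0,"hand": 0.5},{"dx": 0,"dy": 0,"dz": 0,"ax": 0,"ay": 0,"az": 0,"hand": 0.5},{"dx": 0,"dy": 0,"dz": 0,"ax": 0,"ay": 0,"az": 0,"hand": 0.5},{"dx": 0,"dy": 0,"dz": -2,"ax": 0,"ay": 0,"az": 0,"hand": 0.5},{"dx": 0,"dy": 0,"dz": -6,"ax": 0,"ay": 0,"az": 0,"hand": 0.5},{"dx": 0,"dy": 0,"dz": -11,"ax": 0,"ay": 0,"az": 0,"hand": 0.4},{"dx": 0,"dy": 0,"dz": -16,"ax": 0,"ay": 0,"az": 0,"hand": 0.4},{"dx": 0,"dy": 0,"dz": -18,"ax": 0,"ay": 0,"az": 0,"hand": 0.4},{"dx": 0,"dy": 0,"dz": -18,"ax": 0,"ay": 0,"az": 0,"hand": 0.4}])

```text
clock: 15.35
eef_pos: [526.9, 65.5, 229.8]
tool_rot: [3.135, -0.002, 1.348]
force: [0.6, 0.4, -0.8]
width: 51.4
gripper_force: 0.0
```

Run:
```python
from h import *
plan(445,-321,220,-.02)
plan(445,-321,220,-.02+np.pi)
```

```text
d [-39.51   0.54   0.88] a [ 0.004 -0.007  1.368] | pos [526.9  65.5 229.8] rot [ 3.135e+00 -2.000e-03  1.348e+00] q [ 0.11  0.48 -0.42  1.85  0.25  0.85 -0.66] t 15.35 w 51.4 F [ 0.6  0.4 -0.8]
d [-39.51   0.54   0.88] a [ 0.007  0.004 -1.773] | pos [526.9  65.5 229.8] rot [ 3.135e+00 -2.000e-03  1.348e+00] q [ 0.11  0.48 -0.42  1.85  0.25  0.85 -0.66] t 15.35 w 51.4 F [ 0.6  0.4 -0.8]
```

Call:
send_rows(series=[{"dx": -5,"dy": 0.1,"dz": 0,"ax": 0,"ay": 0,"az": -0.1,"hand": 0.4},{"dx": -10,"dy": 0.2,"dz": 0,"ax": 0,"ay": 0,"az": -0.2,"hand": 0.4},{"dx": -15,"dy": 0.3,"dz": 0,"ax": 0,"ay": 0,"az": -0.2,"hand": 0.4},{"dx": -20,"dy": 0.4,"dz": 0,"ax": 0,"ay": 0,"az": -0.2,"hand": 0.4},{"dx": -25,"dy": 0.5,"dz": 0,"ax": 0,"ay": 0,"az": -0.2,"hand": 0.4},{"dx": -30,"dy": 0.5,"dz": 0,"ax": 0,"ay": 0,"az": -0.2,"hand": 0.4},{"dx": -35,"dy": 0.5,"dz": 1,"ax": 0,"ay": 0,"az": -0.2,"hand": 0.4},{"dx": -38,"dy": 0.5,"dz": 2,"ax": 0,"ay": 0,"az": -0.2,"hand": 0.4},{"dx": -39.5,"dy": 0.5,"dz": 3,"ax": 0,"ay": 0,"az": -0.2,"hand": 0.4},{"dx": -39.5,"dy": 0.5,"dz": 3,"ax": 0,"ay": 0,"az": -0.2,"hand": 0.4}])

```text
clock: 16.35
eef_pos: [440.3, -322.3, 193.7]
tool_rot: [-3.137, -0.002, 1.545]
force: [-0.8, 0.3, -0.4]
width: 51.1
gripper_force: 0.0
```

Call:
send_rows(series=[{"dx": 0,"dy": 0,"dz": 0,"ax": 0,"ay": 0,"az": 0,"hand": 0.5},{"dx": 0,"dy": 0,"dz": 0,"ax": 0,"ay": 0,"az": 0,"hand": 0.5}])

```text
clock: 16.55
eef_pos: [443.8, -318.7, 196.6]
tool_rot: [3.141, -0.001, 1.553]
force: [-0.6, -0.1, -0.0]
width: 42.7
gripper_force: 0.0
```

Run:
```python
from h import *
from cell import get_image
w=get_image("wrist");pickle.dump(w,open("w6.pkl","wb"));t=get_image("top");pickle.dump(t,open("t6.pkl","wb"))
c=np.zeros((480,795,3),np.uint8)
c[:,:490]=w["pixels"][:,150:,::-1]
c[:400,495:795]=cv2.resize(t["pixels"][180:280,260:335,::-1] if 0 else t["pixels"][180:280,258:358,::-1],(300,300),interpolation=cv2.INTER_CUBIC) if 0 else 0
c[:300,495:795]=cv2.resize(t["pixels"][180:280,258:358,::-1],(300,300),interpolation=cv2.INTER_CUBIC)
cv2.imwrite("pics/w6.png",c)
plan(445.2,-320.8,87,1.55)
```

```text
d [-0.14  0.14 10.99] a [ 0.001 -0.     0.002] | pos [ 443.7 -319.4  196.9] rot [ 3.141 -0.     1.552] q [ 0.86  0.55 -0.44  1.84  0.31  0.82  0.25] t 16.65 w 42.9 F [ 0.   0.2 -0.4]
```

View pics/w6.png

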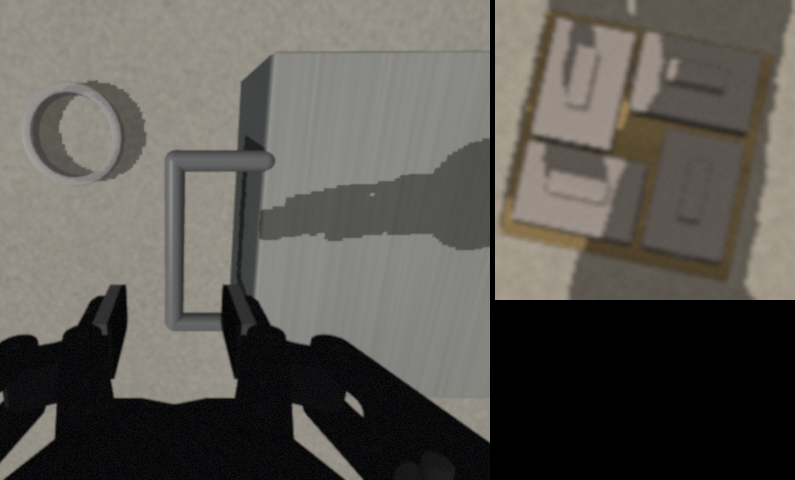

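The pinwheel is complete: the new case is at crop (528,139),(647,160),(633,243),(512,218). The bar runs from full-image (325,155) to (325,325), and it sits slightly left of the fingers' mid.

Run:
```python
from h import *
w=pickle.load(open("w6.pkl","rb"));t=pickle.load(open("t6.pkl","rb"))
C=lambda hx,hy,z:[(hx,hy,z),(hx,-hy,z),(-hx,-hy,z),(-hx,hy,z)]
U=lambda l:(np.array(l)-[495,0]+.5)/3-.5+[258,180]
print('p2',fit(t,C(45,30,42),U([(512,218),(528,139),(647,160),(633,243)]),(525,65,1.35)))
print('p1',fit(t,C(45,30,42),U([(630,115),(645,32),(762,55),(747,134)]),(605,-23,1.35)))
print('A',fit(t,C(45,30,42),U([(556,16),(637,32),(613,150),(534,136)]),(606,61,-.2)))
print('B',fit(t,C(45,30,42),U([(666,129),(744,145),(720,263),(642,247)]),(520,-20,-.2)))
b=onz(w,[(325,151),(325,329)],110);print(b,b.mean(0),np.linalg.norm(b[0]-b[1]))
```

```text
p2 (array([526.26421552,  64.62810141,   1.3675064 ]), np.float64(0.693357595866587))
p1 (array([604.17848044, -22.48134795,   1.37081723]), np.float64(0.9910870611086011))
A (array([ 6.05980140e+02,  5.99200207e+01, -2.01706689e-01]), np.float64(0.6029015068825743))
B (array([ 5.20419455e+02, -1.85496008e+01, -2.20175569e-01]), np.float64(0.4136637183857488))
[[ 446.12480829 -254.81535378  110.        ]
 [ 443.76268161 -386.01201959  110.        ]] [ 444.94374495 -320.41368668  110.        ] 131.21792851504213
```

Call:
send_rows(series=[{"dx": -0.12,"dy": 0.13,"dz": 3,"ax": 0,"ay": 0,"az": 0,"hand": 0.5},{"dx": -0.12,"dy": 0.13,"dz": 6,"ax": 0,"ay": 0,"az": 0,"hand": 0.5},{"dx": -0.12,"dy": 0.13,"dz": 9,"ax": 0,"ay": 0,"az": 0,"hand": 0.5},{"dx": -0.12,"dy": 0.13,"dz": 10.5,"ax": 0,"ay": 0,"az": 0,"hand": 0.5},{"dx": -0.12,"dy": 0.13,"dz": 11,"ax": 0,"ay": 0,"az": 0,"hand": 0.5},{"dx": -0.12,"dy": 0.13,"dz": 11,"ax": 0,"ay": 0,"az": 0,"hand": 0.5},{"dx": -0.12,"dy": 0.13,"dz": 11,"ax": 0,"ay": 0,"az": 0,"hand": 0.5}])

```text
clock: 17.35
eef_pos: [444.8, -322.5, 87.4]
tool_rot: [3.14, 0.001, 1.549]
force: [-0.7, -0.9, -0.4]
width: 42.4
gripper_force: 0.0
```

Call:
send_rows(series=[{"dx": 0,"dy": 0,"dz": 0,"ax": 0,"ay": 0,"az": 0,"hand": 0.65},{"dx": 0,"dy": 0,"dz": 0,"ax": 0,"ay": 0,"az": 0,"hand": 0.8},{"dx": 0,"dy": 0,"dz": 0,"ax": 0,"ay": 0,"az": 0,"hand": 1},{"dx": 0,"dy": 0,"dz": 0,"ax": 0,"ay": 0,"az": 0,"hand": 1},{"dx": 0,"dy": 0,"dz": 0,"ax": 0,"ay": 0,"az": 0,"hand": 1}])

```text
clock: 17.85
eef_pos: [444.1, -322.9, 86.8]
tool_rot: [3.141, 0.001, 1.549]
force: [-0.7, 0.8, 4.3]
width: 12.2
gripper_force: 58.5
```

Run:
```python
from h import *
plan(445,-321,87,1.55)
for th in(.1,.2,.3,.4,.5,.6,.7,.8,.85,.937,.95,.71): print(th,(26*(1-np.cos(th))).round(2),(-26*np.sin(th)).round(2))
```

```text
d [ 0.19  0.08 -0.02] a [ 0.001  0.001 -0.001] | pos [ 444.1 -322.9   86.8] rot [3.141e+00 1.000e-03 1.549e+00] q [ 0.8   0.71 -0.35  1.92  0.41  0.58  0.16] t 17.85 w 12.2 F [-0.7  0.8  4.3]
0.1 0.13 -2.6
0.2 0.52 -5.17
0.3 1.16 -7.68
0.4 2.05 -10.12
0.5 3.18 -12.47
0.6 4.54 -14.68
0.7 6.11 -16.75
0.8 7.89 -18.65
0.85 8.84 -19.53
0.937 10.6 -20.95
0.95 10.88 -21.15
0.71 6.28 -16.95
```

Call:
send_rows(series=[{"dx": 0,"dy": 0.03,"dz": -1.3,"ax": 0,"ay": 0,"az": 0,"hand": 1},{"dx": 0,"dy": 0.13,"dz": -2.6,"ax": 0,"ay": 0,"az": 0,"hand": 1},{"dx": 0,"dy": 0.29,"dz": -3.89,"ax": 0,"ay": 0,"az": 0,"hand": 1},{"dx": 0,"dy": 0.52,"dz": -5.17,"ax": 0,"ay": 0,"az": 0,"hand": 1},{"dx": 0,"dy": 0.81,"dz": -6.43,"ax": 0,"ay": 0,"az": 0,"hand": 1},{"dx": 0,"dy": 1.16,"dz": -7.68,"ax": 0,"ay": 0,"az": 0,"hand": 1},{"dx": 0,"dy": 1.16,"dz": -7.68,"ax": 0,"ay": 0,"az": 0,"hand": 1}])

```text
clock: 18.55
eef_pos: [455.4, -323.1, 164.9]
tool_rot: [3.141, 0.001, 1.549]
force: [-0.1, -1.9, -3.7]
width: 12.2
gripper_force: 58.6
```

```bash
cat >> h.py <<'E'
def hat():
    from cell import read_state
    s=read_state();p=s["eef_pos"];ux=705-p[0];uz=p[2]+19-106
    print('th',np.arctan2(uz,ux).round(3),'r',np.hypot(ux,uz).round(1),'pos',p.round(1),'rot',s["tool_rot"].round(3),'F',s["force"].round(1),'T',s["torque"].round(2),'w',round(s["width"],1),'q',s["qpos"].round(2),round(s["clock"],2))
E
python3 -c "
from h import *
hat()"
```

```text
th 0.303 r 261.5 pos [ 455.4 -323.1  164.9] rot [3.141e+00 1.000e-03 1.549e+00] F [-0.1 -1.9 -3.7] T [-0.39  0.27  0.05] w 12.2 q [ 0.84  0.61 -0.41  1.84  0.34  0.76  0.22] 18.55
```

Call:
send_rows(series=[{"dx": 0,"dy": 0.6,"dz": -1.72,"ax": 0,"ay": 0,"az": 0,"hand": 1},{"dx": 0,"dy": 1.31,"dz": -3.39,"ax": 0,"ay": 0,"az": 0,"hand": 1},{"dx": 0,"dy": 2.15,"dz": -5.01,"ax": 0,"ay": 0,"az": 0,"hand": 1},{"dx": 0,"dy": 3.09,"dz": -6.57,"ax": 0,"ay": 0,"az": 0,"hand": 1},{"dx": 0,"dy": 4.14,"dz": -8.05,"ax": 0,"ay": 0,"az": 0,"hand": 1},{"dx": 0,"dy": 5.29,"dz": -9.46,"ax": 0,"ay": 0,"az": 0,"hand": 1},{"dx": 0,"dy": 6.35,"dz": -10.6,"ax": 0,"ay": 0,"az": 0,"hand": 1},{"dx": 0,"dy": 7.1,"dz": -11.33,"ax": 0,"ay": 0,"az": 0,"hand": 1},{"dx": 0,"dy": 7.1,"dz": -11.33,"ax": 0,"ay": 0,"az": 0,"hand": 1},{"dx": 0,"dy": 7.1,"dz": -11.33,"ax": 0,"ay": 0,"az": 0,"hand": 1}])

```text
clock: 19.55
eef_pos: [520.6, -324.6, 276.6]
tool_rot: [-3.13, -0.0, 1.547]
force: [-12.4, -0.1, 9.3]
width: 11.6
gripper_force: 58.8
```

```bash
python3 -c "
from h import *
hat()"
```

```text
th 0.8 r 264.5 pos [ 520.6 -324.6  276.6] rot [-3.13  -0.     1.547] F [-12.4  -0.1   9.3] T [ 0.15  2.88 -0.05] w 11.6 q [ 0.78  0.57 -0.45  1.55  0.27  1.1   0.24] 19.55
```

Call:
send_rows(series=[{"dx": 0,"dy": 0,"dz": -0.4,"ax": 0,"ay": 0,"az": 0,"hand": 1},{"dx": 0,"dy": 0.22,"dz": -0.63,"ax": 0,"ay": 0,"az": 0,"hand": 1},{"dx": 0,"dy": 0.5,"dz": -0.9,"ax": 0,"ay": 0,"az": 0,"hand": 1},{"dx": 0,"dy": 0.81,"dz": -1.16,"ax": 0,"ay": 0,"az": 0,"hand": 1},{"dx": 0,"dy": 0.81,"dz": -1.16,"ax": 0,"ay": 0,"az": 0,"hand": 1},{"dx": 0,"dy": 0.81,"dz": -1.16,"ax": 0,"ay": 0,"az": 0,"hand": 1}])

```text
clock: 20.15
eef_pos: [532.9, -324.8, 288.5]
tool_rot: [-3.138, 0.0, 1.548]
force: [-6.2, -1.5, 4.1]
width: 12.0
gripper_force: 59.1
```

```bash
python3 -c "
from h import *
hat()
s=__import__('cell').read_state();print('thx',np.arccos((704.1-s['eef_pos'][0])/260))
d=Rn.from_euler('xyz',s['tool_rot']);print(d.as_matrix().round(3))"
```

```text
th 0.864 r 265.0 pos [ 532.9 -324.8  288.5] rot [-3.138  0.     1.548] F [-6.2 -1.5  4.1] T [-0.13  1.75  0.01] w 12.0 q [ 0.77  0.57 -0.46  1.51  0.27  1.13  0.24] 20.15
thx 0.8517954070583699
[[ 0.023  1.    -0.004]
 [ 1.    -0.023 -0.   ]
 [-0.    -0.004 -1.   ]]
```

```bash
cat >> h.py <<'E'
def vis():
    from cell import get_image
    out=[]
    ths=np.arange(.4,1.2,.01)
    for n in("top","scene"):
        im=get_image(n);g=cv2.GaussianBlur(cv2.cvtColor(im["pixels"],cv2.COLOR_RGB2GRAY).astype(np.float32),(0,0),1)
        m=np.hypot(cv2.Sobel(g,cv2.CV_32F,1,0),cv2.Sobel(g,cv2.CV_32F,0,1));m=np.minimum(m,80)
        sc=[]
        for th in ths:
            c,s=np.cos(th),np.sin(th);P=[]
            for k in np.linspace(0,1,60):
                for z in(4,): P+=[(200,-125+250*k,z)]           # front edge
                P+=[(20+180*k,125,4),(20+180*k,-125,4)]
                for e in(-68,-52,52,68): P+=[(200+55*k,e,0)]   # handle arms' borders
            P=np.array(P);x=-P[:,0]*c+P[:,2]*s*1;z=P[:,0]*s+P[:,2]*c
            X=np.c_[704.1+x+.02*P[:,1],-325.5+P[:,1]-.02*x,106+z]
            uv=proj(im,X).astype(np.float32);v=cv2.remap(m,uv[:,:1].copy(),uv[:,1:].copy(),cv2.INTER_LINEAR)
            sc.append(v.mean())
        sc=np.array(sc);o=np.argsort(-sc)[:5];print(n,[(ths[i].round(2),sc[i].round(1)) for i in o],sc.mean().round(1))
E
python3 -c "
from h import *
vis()"
```

```text
top [(np.float64(0.83), np.float32(51.1)), (np.float64(0.84), np.float32(50.7)), (np.float64(0.82), np.float32(49.1)), (np.float64(0.85), np.float32(48.0)), (np.float64(0.86), np.float32(47.4))] 29.2
scene [(np.float64(0.85), np.float32(62.0)), (np.float64(0.84), np.float32(61.7)), (np.float64(0.83), np.float32(61.4)), (np.float64(0.86), np.float32(60.7)), (np.float64(0.82), np.float32(59.9))] 30.8
```

Call:
send_rows(series=[{"dx": 0,"dy": 0.5,"dz": -0.5,"ax": 0,"ay": 0,"az": 0,"hand": 1},{"dx": 0,"dy": 1.0,"dz": -0.92,"ax": 0,"ay": 0,"az": 0,"hand": 1},{"dx": 0,"dy": 1.5,"dz": -1.33,"ax": 0,"ay": 0,"az": 0,"hand": 1},{"dx": 0,"dy": 1.85,"dz": -1.6,"ax": 0,"ay": 0,"az": 0,"hand": 1},{"dx": 0,"dy": 1.85,"dz": -1.6,"ax": 0,"ay": 0,"az": 0,"hand": 1},{"dx": 0,"dy": 1.85,"dz": -1.6,"ax": 0,"ay": 0,"az": 0,"hand": 1}])

```text
clock: 20.85
eef_pos: [553.3, -325.2, 305.4]
tool_rot: [3.141, 0.001, 1.549]
force: [-5.8, -1.2, 6.8]
width: 11.8
gripper_force: 58.7
```

```bash
python3 -c "
from h import *
hat()
s=__import__('cell').read_state();print('thx',np.arccos((704.1-s['eef_pos'][0])/260));vis()"
```

```text
th 0.964 r 265.9 pos [ 553.3 -325.2  305.4] rot [3.141e+00 1.000e-03 1.549e+00] F [-5.8 -1.2  6.8] T [-0.21  1.38 -0.  ] w 11.8 q [ 0.75  0.58 -0.46  1.44  0.27  1.18  0.24] 20.85
thx 0.95198067824224
top [(np.float64(0.95), np.float32(54.9)), (np.float64(0.96), np.float32(54.7)), (np.float64(0.97), np.float32(50.9)), (np.float64(0.94), np.float32(49.8)), (np.float64(0.98), np.float32(45.1))] 28.4
scene [(np.float64(0.95), np.float32(59.4)), (np.float64(0.94), np.float32(58.6)), (np.float64(0.96), np.float32(57.6)), (np.float64(0.92), np.float32(56.5)), (np.float64(0.93), np.float32(56.2))] 31.8
```

Call:
send_rows(series=[{"dx": 0,"dy": -0.67,"dz": 0.52,"ax": 0,"ay": 0,"az": 0,"hand": 1},{"dx": 0,"dy": -1.28,"dz": 1.02,"ax": 0,"ay": 0,"az": 0,"hand": 1},{"dx": 0,"dy": -1.88,"dz": 1.54,"ax": 0,"ay": 0,"az": 0,"hand": 1},{"dx": 0,"dy": -2.47,"dz": 2.08,"ax": 0,"ay": 0,"az": 0,"hand": 1},{"dx": 0,"dy": -3.03,"dz": 2.63,"ax": 0,"ay": 0,"az": 0,"hand": 1},{"dx": 0,"dy": -3.59,"dz": 3.21,"ax": 0,"ay": 0,"az": 0,"hand": 1},{"dx": 0,"dy": -4.12,"dz": 3.8,"ax": 0,"ay": 0,"az": 0,"hand": 1},{"dx": 0,"dy": -4.5,"dz": 4.2,"ax": 0,"ay": 0,"az": 0,"hand": 1},{"dx": 0,"dy": -4.5,"dz": 4.2,"ax": 0,"ay": 0,"az": 0,"hand": 1},{"dx": 0,"dy": -4.5,"dz": 4.2,"ax": 0,"ay": 0,"az": 0,"hand": 1}])

```text
clock: 21.95
eef_pos: [508.2, -324.3, 263.4]
tool_rot: [3.14, 0.001, 1.548]
force: [-7.5, -1.0, 9.9]
width: 11.7
gripper_force: 60.5
```

```bash
python3 -c "
from h import *
hat()
s=__import__('cell').read_state();print('thx',np.arccos((704.1-s['eef_pos'][0])/260));vis()"
```

```text
th 0.731 r 264.3 pos [ 508.2 -324.3  263.4] rot [3.140e+00 1.000e-03 1.548e+00] F [-7.5 -1.   9.9] T [-0.08  1.04  0.03] w 11.7 q [ 0.8   0.56 -0.45  1.61  0.27  1.04  0.25] 21.95
thx 0.7176892141047043
top [(np.float64(0.72), np.float32(51.4)), (np.float64(0.73), np.float32(51.1)), (np.float64(0.7), np.float32(50.8)), (np.float64(0.71), np.float32(50.7)), (np.float64(0.74), np.float32(50.4))] 31.4
scene [(np.float64(0.72), np.float32(65.8)), (np.float64(0.71), np.float32(65.8)), (np.float64(0.73), np.float32(64.8)), (np.float64(0.7), np.float32(64.3)), (np.float64(0.74), np.float32(63.0))] 28.7
```

Call:
send_rows(series=[{"dx": 0,"dy": -0.1,"dz": 0.12,"ax": 0,"ay": 0,"az": 0,"hand": 1},{"dx": 0,"dy": -0.1,"dz": 0.12,"ax": 0,"ay": 0,"az": 0,"hand": 1},{"dx": 0,"dy": -0.1,"dz": 0.12,"ax": 0,"ay": 0,"az": 0,"hand": 1},{"dx": 0,"dy": -0.1,"dz": 0.12,"ax": 0,"ay": 0,"az": 0,"hand": 1},{"dx": 0,"dy": -0.1,"dz": 0.12,"ax": 0,"ay": 0,"az": 0,"hand": 1},{"dx": 0,"dy": -0.1,"dz": 0.12,"ax": 0,"ay": 0,"az": 0,"hand": 1}])

```text
clock: 22.65
eef_pos: [507.3, -324.2, 262.4]
tool_rot: [3.14, 0.001, 1.548]
force: [-8.1, -0.3, 8.5]
width: 11.6
gripper_force: 60.5
```

```bash
python3 -c "
from h import *
hat()
import cell
s=cell.read_state();th=np.arccos((704.1-s['eef_pos'][0])/260);print('thx',th);vis()
if .68<th<.74 and s['width']>8: print(cell.finish_job())"
```

```text
th 0.726 r 264.3 pos [ 507.3 -324.2  262.4] rot [3.140e+00 1.000e-03 1.548e+00] F [-8.1 -0.3  8.5] T [-0.06  1.05  0.02] w 11.6 q [ 0.81  0.56 -0.45  1.61  0.27  1.03  0.25] 22.65
thx 0.7124421446200498
top [(np.float64(0.7), np.float32(51.4)), (np.float64(0.72), np.float32(51.0)), (np.float64(0.73), np.float32(50.8)), (np.float64(0.71), np.float32(50.5)), (np.float64(0.69), np.float32(50.1))] 31.4
scene [(np.float64(0.71), np.float32(66.3)), (np.float64(0.72), np.float32(65.7)), (np.float64(0.7), np.float32(65.4)), (np.float64(0.73), np.float32(64.3)), (np.float64(0.69), np.float32(63.6))] 28.9
the job is handed in; nothing more can be done
None
```

The job is handed in at about 22.7 s: the four-case pinwheel is complete, and the hatch was raised about 6° past its balance point, eased back, and is held in the gripper at about 0.71 rad, 8° below it.

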